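# Slide the gift box to the marking stand and stamp it

## Robot

A 6-joint arm with a two-finger parallel gripper is mounted at the origin on a cart in front of the work surface, level with it; the furniture and walls round the work are solid. World frame = base frame: x ahead of the robot, y to its left, z up, the work surface at z = 0. Lengths are in m, angles in rad, forces in N, time in s.
With the tool pointing down it reaches from about 0.35 to 0.85 m from the base axis. Payload 8.1 kg.
Tool frame: the origin (TCP) lies at the centre of the arm's flange, where the gripper is bolted on; the fingertips stand 186 mm ahead of it and the grasp point (between the pads) lies 167 mm ahead of it; z points along the fingers, y is the direction in which the jaws open and shut (so a half turn about z gives the same grasp; the last joint's range is limited). The gripper opens to 93 mm and grips with 3 to 60 N. Pads are 15 mm wide; open, the fingers measure 128 mm over their backs; the gripper's body (75 mm by 188 mm) begins 65 mm behind the grasp point.
Start: joints at [1.096, 0.13, 1.488, -0, 1.523, -0.085], TCP at [0.228, 0.555, 0.405] pointing down, gripper open.
Joint ranges: [-2.96, 2.96], [-0.89, 2.26], [0.02, 2.5], [-1.34, 4.48], [0, 2.73], [-2.66, 2.66]. Speed limits (rad/s): [2.39, 2.39, 2.79, 3.14, 3.14, 3.14].

## Interface

Orientations are given as a rotation vector (axis times angle).
In Python, from plant import robot, viewer, order gives the robot as it stands.
- The arm moves only by the tool apply_moves, never from a script. Its argument "deltas" is a list of rows, each a list of 3 entries, a list of its own where there are three numbers: the finger opening in mm, from 0 to 93, then the shift along the tool's x, y, z in mm, then the turn about the tool's z in rad. In form: [[grip, [dx, dy, dz], yaw], ...]. A call has 1 to 5 rows; each row shifts and turns the commanded pose from where the row before left it, along the tool's axes as they then stand; what a row does not reach is not made up. A row lasts 1/8 s, in which the tool goes at most 62.5 mm and 10.7 degrees, less where a joint would pass 70% of its speed; a pose out of reach is approached as far as the arm can. A call is refused whole if a number of a shift passes 62.5 or a number of a turn 0.188, either way. A call with a gripper value outside its range is refused whole. The fingers move at their own pace and stop on an object; "grip_force" is the grip in N (left out, the last holds). Time passes only in rows, so rows that do not move let the fingers close. It gives the time, the measured TCP pose, the force and the opening at its end, in the units of the state.
- robot.read_state(): the state, without advancing time (a new reading comes with each control period).
- viewer.read_camera(name): name is "side" or "top"; returns the picture (480x640x3 uint8, blue, green, red); there is no depth.
- viewer.get_calibration(name): a dict with "fx", "fy", "cx", "cy" (pixels), "R" (3x3) and "t" (3): a world point X has camera coordinates R X + t. Camera axes: x right, y down, z forward; pixel columns grow to the right and rows downward; lengths in m; the calibration is good to about 2 mm. A picture is of the moment at which its call begins. get_calibration takes no time and is no camera call.
- order.close_job(): hands the job in, once; it reports no verdict.
The state is a dict: "t": time; "q": joint angles; "dq": joint speeds; "joint_torque": joint torques, N m; "tool_pos": TCP position; "orientation": TCP orientation; "force": force on the tool from outside, world axes, zero at the start; "wrist_torque": the same for the moment, N m; "opening": finger opening in m.
Only numpy, scipy, OpenCV 4.12 (cv2) and the standard library are available. Lean on these libraries where they do the work, as an engineer would, in place of code of your own. Each camera call takes 0.05 s, during which the arm holds its last target. There are 200 camera calls.

## Task

Push the flat pine gift box along the counter, round the counter bell, the label roll and the bottle stopper without touching any of them, to the steel marking stand. Press the middle of its side squarely against the stand's sprung stamp pad, firmly but gently, with a steady force of about 10 newtons on the pad for two seconds. Keep the box flat on the counter all the way, and leave it standing square in front of the pad.

Things in the scene. Friction and masses are not known exactly. Their poses are not given: they have to be found in the camera images.
- pine_box: Loose flat square pine gift box, 110 x 110 mm, 52 mm high, 0.4 to 0.85 kg. Origin at the centre of its underside, z up, x and y along its sides; its +y side is the one to be stamped. It slides on the counter with a drag of roughly 1.5 to 6 N that must be felt; too wide to grip across, it is pushed by its side faces.
- stand: Dark steel marking stand, fixed, 100 mm wide, 115 mm deep, 75 mm high. Origin on the counter below the middle of the front of its upright (y = 0). Its own -y points out of the front, where the box must come; x along its front, z up. A hood, underside 70 mm up, reaches out to y = -46 mm over the pad. Obstacles leave a lane in front of it, from x = -55 to 55 mm, with 15 mm or more to spare either side.
- pad_axis (a point): Point of the stand at x = 0, y = 0, 30 mm up, on the axis of the round stamp pad (42 mm diameter, faces the stand's -y). The unpressed pad face stands 20 to 38 mm out from this point (clamped at a setting not measured: feel for it). Sprung: yields from 2 N, 2 N more per mm, 12 mm of travel, then a hard stop; 10 N is 4 mm. Over 20 N spoils the stamp.
- bell: Brass dome counter bell on a black base, 76 mm diameter, 54 mm high, loose; origin at the centre of its underside. Obstacle, not to be touched. Bell, label roll and stopper swap places: one stands between box and pad on the robot's side of the lane, two on its far side.
- label_roll: White roll of labels standing on end, 61 mm diameter, 42 mm high, loose; origin at the centre of its underside. An obstacle, not to be touched.
- stopper: Small bottle stopper with a round silver-coloured foot and black plug upward, 35 mm diameter, 58 mm high, loose; origin at the centre of its underside. An obstacle, not to be touched.
Not all that is in view belongs to the job. Several things have the shape of the stand; the one meant has the colours described above. Several things have the shape of the pine_box; the one meant has the colours described above.

How it is judged:
By the outcome, as a careful person would: the job done as asked, in the order asked, and still so for the second after the job is handed in, with the robot touching nothing.
It also fails if it takes over 72 s, if anything falls off the work surface, if the arm or the gripper's body presses on something with over 40 N, if the wrist force passes 120 N, or if a joint passes its speed limit or range.

## Working session

There is one attempt and no reset: what is moved stays moved. The work goes in short steps, Python scripts to look and compute and a tool call to move; the robot and the scene stay as the last step left them, time stands still between calls to the robot, and variables do not carry over. Pictures are saved under pics/ and viewed, about 8 in all and at most 12, crops included, and the job is handed in when it is done.

Besides the shell and the picture viewer there is one more tool, called after "Call:" as a command line: name --argument value ..., lists and objects as JSON in quotes. apply_moves: Moves the arm, as the interface text tells. Its arguments: {"type":"object","properties":{"deltas":{"type":"array"},"grip_force":{"type":"number"}},"required":["deltas"]}

```bash
mkdir -p pics; ls
python3 - <<'E'
from plant import robot, viewer, order
import cv2
for n in ("top","side"):
    cv2.imwrite(f"pics/{n}0.png",viewer.read_camera(n)); c=viewer.get_calibration(n); print(n,c)
print(robot.read_state())
E
```

```text
pics
top {'fx': 607.9049936278832, 'fy': 607.9049936278832, 'cx': 318.4321560856948, 'cy': 226.93408286883292, 'R': array([[ 0.41451289, -0.90994688, -0.01325654],
       [-0.81337506, -0.36390893, -0.45386265],
       [ 0.40816673,  0.19891445, -0.89097304]]), 't': array([-0.21596847,  0.56090945,  1.1636137 ])}
side {'fx': 479.944820444317, 'fy': 479.944820444317, 'cx': 313.7461440788256, 'cy': 247.05006162932918, 'R': array([[ 0.90509216, -0.42458719, -0.02310617],
       [-0.21339492, -0.40654904, -0.88835831],
       [ 0.36779176,  0.80897689, -0.4585691 ]]), 't': array([-0.5194334 ,  0.21922916,  0.74274368])}
{'t': 0.1, 'q': array([ 1.09563895e+00,  1.31060077e-01,  1.48914679e+00, -5.69263261e-07,
        1.52300141e+00, -8.54068660e-02]), 'dq': array([-0.00171876, -0.000779  , -0.00226615, -0.00121437,  0.00209392,
        0.00072886]), 'joint_torque': array([ 7.88151829e-04, -5.61338639e+01, -4.93096876e+01,  7.70261767e-02,
        2.91312870e-02, -9.80267941e-05]), 'tool_pos': array([0.22786516, 0.55482907, 0.40382033]), 'orientation': array([-6.08264386e-01, -3.08168921e+00,  2.43867905e-03]), 'force': array([ 0.45000576, -0.50733839, -0.23440499]), 'wrist_torque': array([ 0.00259591,  0.023878  , -0.02583975]), 'opening': 0.0928417160887236}
```

View pics/top0.png

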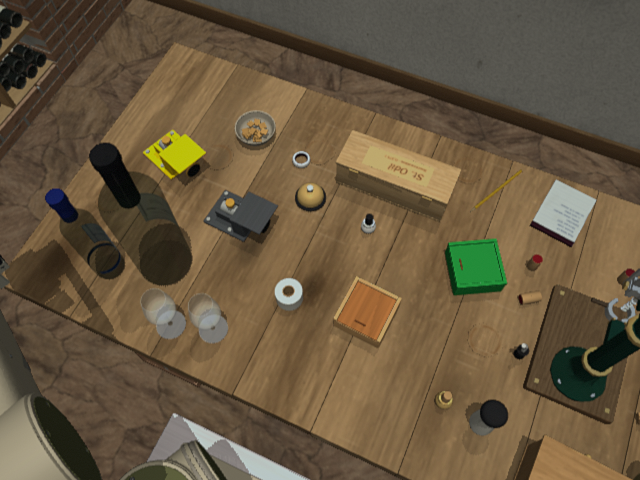

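View pics/side0.png

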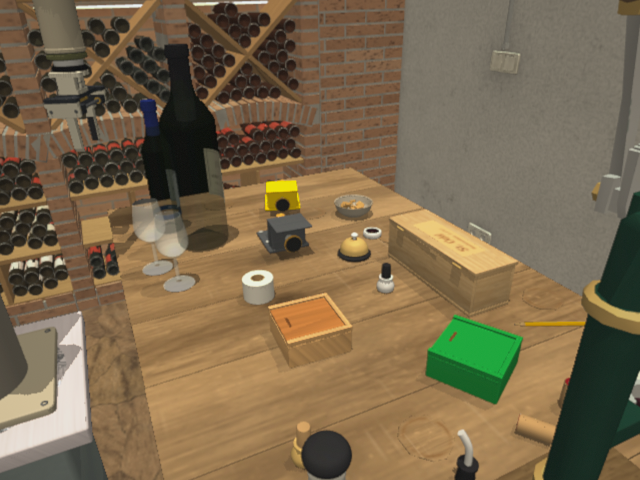

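The top view shows the pine box at (368,310) with a green decoy box at (476,266). The dark steel stand is at (245,210), with a yellow decoy at (175,153). The bell is at (310,195), the label roll at (288,292) and the stopper at (369,222). By colour I choose the box at (368,310) and the stand at (245,210), and check both in one crop.

```bash
cat > h.py <<'E'
import cv2, numpy as np
from plant import viewer
def ray(n,uv,z):
    c=viewer.get_calibration(n); R=c["R"]; o=-R.T@c["t"]
    d=R.T@np.array([(uv[0]-c["cx"])/c["fx"],(uv[1]-c["cy"])/c["fy"],1]); return o+d*(z-o[2])/d[2]
def proj(n,X):
    c=viewer.get_calibration(n); p=c["R"]@np.asarray(X,float)+c["t"]; return np.array([p[0]/p[2]*c["fx"]+c["cx"],p[1]/p[2]*c["fy"]+c["cy"]])
E
python3 - <<'E'
import cv2,numpy as np
from h import *
t=cv2.imread("pics/top0.png"); s=cv2.imread("pics/side0.png")
a=cv2.resize(t[165:355,190:410],None,fx=1.8,fy=1.8*1.5,interpolation=3)
a=cv2.resize(t[170:350,195:410],(400,335),interpolation=cv2.INTER_CUBIC)
b=cv2.resize(s[200:370,235:410],(400,389),interpolation=cv2.INTER_CUBIC)
c=np.zeros((400,800,3),np.uint8); c[:335,:400]=a; c[:389,400:]=b
cv2.imwrite("pics/crop.png",c)
for uv in [(310,195),(288,292),(369,222),(368,310)]: print(uv, t[uv[1],uv[0]], cv2.cvtColor(t,cv2.COLOR_BGR2HSV)[uv[1],uv[0]])
hsv=cv2.cvtColor(t,cv2.COLOR_BGR2HSV)
print(hsv[215,255],hsv[200,228],hsv[330,420])
E
```

```text
(310, 195) [102 174 191] [ 24 119 191]
(288, 292) [35 55 70] [ 17 127  70]
(369, 222) [15 14 13] [105  34  15]
(368, 310) [ 54 103 162] [ 14 170 162]
[90  7 71] [ 19 179 194] [ 17 117 133]
```

View pics/crop.png

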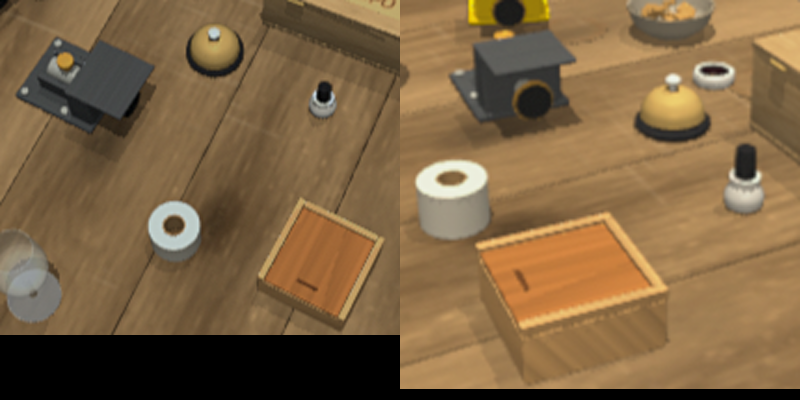

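The crop confirms the pine box with its orange-brown lid and pale rim. The dark stand has its pad facing the box side, and the bell, roll and stopper stand clear of each other. Next I measure.

Run:
```python
from h import *
np.set_printoptions(precision=4,suppress=True)
def meas(n,img,guess,z):
    g=cv2.cvtColor(img,cv2.COLOR_BGR2GRAY)
    p=cv2.cornerSubPix(g,np.float32(guess).reshape(-1,1,2),(3,3),(-1,-1),(3,30,.01)).reshape(-1,2)
    P=np.array([ray(n,q,z) for q in p]); print(n,p.tolist()); print(P[:,:2])
    for i in range(len(P)):
        d=P[(i+1)%len(P)]-P[i]; print('  edge',np.linalg.norm(d).round(4),np.degrees(np.arctan2(d[1],d[0])).round(1))
    print('  mean',P.mean(0))
t=cv2.imread("pics/top0.png"); s=cv2.imread("pics/side0.png")
k=215/400; T=lambda a:(195+a[0]*k,170+a[1]*k)
k2=175/400; S=lambda a:(235+(a[0]-400)*k2,200+a[1]*k2)
print("box");meas("top",t,[T(a) for a in [(303,202),(383,239),(340,322),(262,276)]],.052)
meas("side",s,[S(a) for a in [(478,247),(608,216),(665,290),(522,325)]],.052)
print('mark',ray("top",T((307,285)),.05),ray("side",S((522,280)),.05))
print("hood");meas("top",t,[T(a) for a in [(109,45),(153,69),(112,112),(70,92)]],.075)
meas("side",s,[S(a) for a in [(476,42),(557,35),(575,63),(501,72)]],.075)
print("base plate");print([ray("top",T(a),.003)[:2] for a in [(57,40),(17,92),(95,129)]])
print('pad side z.03',ray("side",S((533,99)),.03))
print('bell knob',ray("top",T((213,33)),.052),ray("side",S((673,80)),.052))
print('roll top',ray("top",T((174,225)),.042),ray("side",S((452,179)),.042))
print('stopper top',ray("top",T((324,88)),.057),ray("side",S((745,150)),.057), 'foot',ray("top",T((322,108)),.003))
```

```text
box
top [[357.86248779296875, 278.57501220703125], [401.1889953613281, 297.508544921875], [379.5549621582031, 341.8210144042969], [334.4137878417969, 319.3022155761719]]
[[ 0.5572 -0.079 ]
 [ 0.5549 -0.181 ]
 [ 0.4452 -0.175 ]
 [ 0.4513 -0.0697]]
  edge 0.102 -91.3
  edge 0.1099 176.9
  edge 0.1054 86.7
  edge 0.1063 -5.0
  mean [ 0.5021 -0.1262  0.052 ]
side [[267.2602233886719, 306.4458923339844], [325.6513366699219, 292.48492431640625], [351.9606628417969, 326.06524658203125], [287.2708435058594, 343.2086486816406]]
[[ 0.4549 -0.0666]
 [ 0.5648 -0.0729]
 [ 0.5582 -0.182 ]
 [ 0.4479 -0.1751]]
  edge 0.1101 -3.3
  edge 0.1093 -93.5
  edge 0.1106 176.4
  edge 0.1088 86.3
  mean [ 0.5065 -0.1241  0.052 ]
mark [ 0.4663 -0.1223  0.05  ] [ 0.4708 -0.1237  0.05  ]
hood
top [[252.946044921875, 192.9622344970703], [278.44976806640625, 205.45443725585938], [255.1999969482422, 230.1999969482422], [230.25489807128906, 220.7056427001953]]
[[0.6451 0.2216]
 [0.6395 0.1532]
 [0.5614 0.1728]
 [0.5598 0.2353]]
  edge 0.0686 -94.6
  edge 0.0805 165.9
  edge 0.0625 91.5
  edge 0.0864 -9.1
  mean [0.6014 0.1957 0.075 ]
side [[266.20245361328125, 219.90260314941406], [303.6875, 215.3125], [312.02667236328125, 226.3437042236328], [276.38189697265625, 232.29544067382812]]
[[0.5642 0.2329]
 [0.6512 0.2162]
 [0.6426 0.1513]
 [0.561  0.1598]]
  edge 0.0886 -10.9
  edge 0.0654 -97.6
  edge 0.082 174.0
  edge 0.0731 87.5
  mean [0.6047 0.19   0.075 ]
base plate
[array([0.6555, 0.3112]), array([0.5662, 0.3214]), array([0.5603, 0.205 ])]
pad side z.03 [0.6058 0.1767 0.03  ]
bell knob [0.7231 0.1145 0.052 ] [0.7276 0.1101 0.052 ]
roll top [0.4723 0.049  0.042 ] [0.4764 0.0473 0.042 ]
stopper top [ 0.7049 -0.0447  0.057 ] [ 0.7094 -0.0471  0.057 ] foot [ 0.705  -0.0454  0.003 ]
```

Run:
```python
from h import *
t=cv2.imread("pics/top0.png"); s=cv2.imread("pics/side0.png")
a=cv2.resize(t[180:250,198:288],None,fx=400/90,fy=400/90,interpolation=2)
b=cv2.resize(s[205:265,250:325],None,fx=400/75,fy=400/75,interpolation=2)
c=np.zeros((330,800,3),np.uint8); c[:a.shape[0],:400]=a; c[:b.shape[0],400:]=b
c=np.clip((c/255.)**.6*255,0,255).astype(np.uint8)
cv2.imwrite("pics/stand.png",c)
```

```text
(no output)
```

View pics/stand.png

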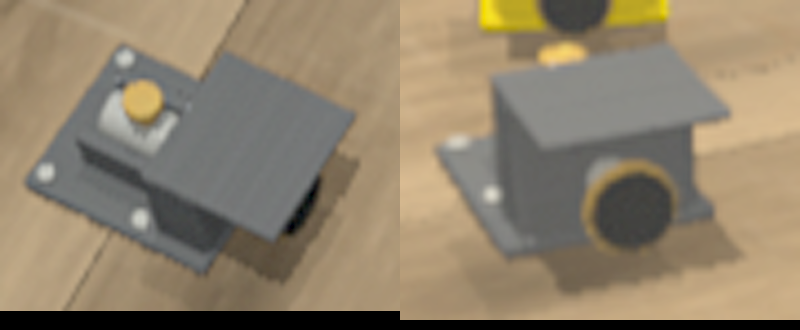

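The picture shows the hood corners, the plate and the pad (side crop (632,210)) clearly. I measure the stand's yaw from these.

Run:
```python
from h import *
np.set_printoptions(precision=4,suppress=True)
T=lambda a:(198-.4+a[0]*90/400,180-.4+a[1]*90/400); S=lambda a:(250-.4+(a[0]-400)*75/400,205-.4+a[1]*75/400)
ht=np.array([ray("top",T(a),.075)[:2] for a in [(225,52),(355,117),(275,238),(145,178)]])
hs=np.array([ray("side",S(a),.075)[:2] for a in [(492,78),(672,44),(730,116),(545,150)]])
hs=hs[[1,2,3,0]]; # RR,RF,LF,LR
for h in (ht,hs):
    print(h)
    for i,j in [(3,0),(2,1),(2,3),(1,0)]: # x dirs, y dirs
        d=h[j]-h[i]; print(np.linalg.norm(d).round(4),np.degrees(np.arctan2(d[1],d[0])).round(1))
    print('front mid',(h[1]+h[2])/2)
for z in (0.006,):
    pt=np.array([ray("top",T(a),z)[:2] for a in [(122,43),(26,184),(206,272)]]);ps=np.array([ray("side",S(a),z)[:2] for a in [(437,147),(505,257),(713,214)]])
    print('plate',pt,ps)
    d=pt[0]-pt[1];print(np.linalg.norm(d),np.degrees(np.arctan2(d[1],d[0])))
    d=pt[1]-pt[2];print(np.linalg.norm(d),np.degrees(np.arctan2(d[1],d[0]))-90)
    d=ps[2]-ps[1];print(np.linalg.norm(d),np.degrees(np.arctan2(d[1],d[0])))
    d=ps[0]-ps[1];print(np.linalg.norm(d),np.degrees(np.arctan2(d[1],d[0]))-90)
print(ray("side",S((632,210)),.03))
```

```text
[[0.6446 0.2337]
 [0.6375 0.1547]
 [0.5588 0.1607]
 [0.5621 0.2366]]
0.0825 -2.0
0.0789 -4.4
0.076 87.5
0.0793 84.9
front mid [0.5981 0.1577]
[[0.6507 0.2329]
 [0.6415 0.1519]
 [0.561  0.1574]
 [0.5668 0.2358]]
0.0839 -1.9
0.0807 -3.9
0.0786 85.7
0.0816 83.5
front mid [0.6012 0.1546]
plate [[0.6591 0.3143]
 [0.5607 0.3195]
 [0.5538 0.2068]] [[0.5657 0.3214]
 [0.5554 0.202 ]
 [0.6523 0.1973]]
0.09853237169226498 -3.0371173824602677
0.11298332213002063 -3.5160027000663234
0.09696468427956446 -2.7703046651386365
0.11979600123037458 -4.91551894662355
[0.6043 0.1737 0.03  ]
```

```bash
cat >> h.py <<'E'
O=np.array([.603,.2015]); A=np.radians(-3.4); U=np.array([np.cos(A),np.sin(A)]); V=np.array([-U[1],U[0]])
def w2s(p): d=np.asarray(p)[:2]-O; return np.array([d@U,d@V])
def s2w(x,y): return O+x*U+y*V
from scipy.spatial.transform import Rotation as Ro
def st():
    from plant import robot
    s=robot.read_state(); R=Ro.from_rotvec(s["orientation"]).as_matrix()
    print('t',round(s["t"],2),'stand xy mm',(w2s(s["tool_pos"])*1e3).round(1),'z',(s["tool_pos"][2]*1e3).round(1),'tool y yaw',np.degrees(np.arctan2(R[1,1],R[0,1])).round(2),'tilt',R[:2,2].round(4),
      'F_s',np.r_[s["force"][:2]@U,s["force"][:2]@V,s["force"][2]].round(2),'q6',s["q"][5].round(2)); return s,R
E
python3 - <<'E'
from h import *
np.set_printoptions(precision=4,suppress=True)
s,R=st()
for n,uv in [("side",(157,268)),("side",(180,284)),("side",(205,240)),("top",(102,260)),("top",(172,322)),("top",(212,327))]: print(n,uv,ray(n,uv,0))
for z in (.15,.2,.25,.3,.35,.4): print(z,ray("side",(147,205),z)[:2],ray("side",(176,47),z)[:2])
g=s2w(-.162,-.331); print(g, R.T@np.r_[g-s["tool_pos"][:2],0])
E
```

```text
t 0.1 stand xy mm [-395.4  330.5] z 403.8 tool y yaw 67.67 tilt [-0.0007 -0.0014] F_s [ 0.48 -0.48 -0.23] q6 -0.09
side (157, 268) [0.3109 0.2613 0.    ]
side (180, 284) [0.3434 0.1686 0.    ]
side (205, 240) [0.4409 0.3508 0.    ]
top (102, 260) [0.3768 0.4877 0.    ]
top (172, 322) [0.3142 0.2615 0.    ]
top (212, 327) [0.3406 0.1751 0.    ]
0.15 [0.3159 0.2615] [1.1444 4.2987]
0.2 [0.3062 0.1284] [1.0238 3.6249]
0.25 [ 0.2966 -0.0046] [0.9032 2.9512]
0.3 [ 0.2869 -0.1377] [0.7825 2.2774]
0.35 [ 0.2772 -0.2708] [0.6619 1.6037]
0.4 [ 0.2676 -0.4039] [0.5413 0.9299]
[ 0.4217 -0.1193] [-0.4354 -0.5499  0.0008]
```

Call:
apply_moves --deltas '[[60,[0,0,-15],-0.165],[60,[0,0,-15],-0.165],[60,[-19.5,-55.1,0],0],[60,[-19.5,-55.1,0],0],[60,[-19.5,-55.1,0],0]]'

```text
t: 0.72
tool_pos: [0.2766, 0.3849, 0.4341]
orientation: [-0.093, -3.14, 0.001]
force: [1.3, -0.2, 0.3]
opening: 0.0604
```

Call:
apply_moves --deltas '[[60,[-19.5,-55.1,0],0],[60,[-19.5,-55.1,0],0],[60,[-19.5,-55.1,0],0],[60,[-19.5,-55.1,0],0],[60,[-19.5,-55.1,0],0]]'

```text
t: 1.35
tool_pos: [0.3572, 0.1039, 0.4346]
orientation: [0.093, 3.14, 0.0]
force: [0.9, -0.5, 0.5]
opening: 0.0602
```

Call:
apply_moves --deltas '[[60,[-19.5,-55.1,0],0],[60,[-19.5,-55.1,0],0],[60,[-19.5,-55.1,0],0],[60,[-19.5,-55.1,0],0],[60,[0,0,0],0]]'

```text
t: 1.98
tool_pos: [0.4221, -0.1223, 0.4338]
orientation: [-0.102, -3.138, 0.0]
force: [0.4, 1.1, 0.5]
opening: 0.0598
```

```bash
python3 -c "
from h import *
st()"
```

```text
t 1.98 stand xy mm [-161.4 -334. ] z 433.8 tool y yaw 86.27 tilt [-0.0018 -0.0001] F_s [0.32 1.14 0.48] q6 -1.9
```

Call:
apply_moves --deltas '[[60,[0,3,55],0],[60,[0,0,55],-0.004],[60,[0,0,55],0],[60,[0,0,50],0],[60,[0,0,17],0]]'

```text
t: 2.6
tool_pos: [0.4201, -0.1142, 0.199]
orientation: [-0.086, -3.135, -0.004]
force: [-0.1, 0.4, 0.4]
opening: 0.0601
```

```bash
python3 -c "
from h import *
st()
cv2.imwrite('pics/side1.png',viewer.read_camera('side')[180:420,150:450])"
```

```text
t 2.6 stand xy mm [-163.8 -326. ] z 199.0 tool y yaw 86.85 tilt [-0.0057  0.0027] F_s [-0.09  0.41  0.43] q6 -1.9
```

View pics/side1.png

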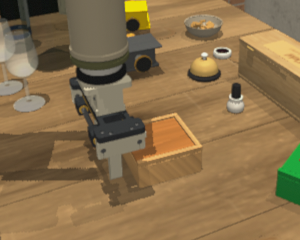

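The fingers stand just left of the box, clear of it. I push in the stand's +x direction.

Call:
apply_moves --deltas '[[60,[-6,-3,0],0],[60,[-6,0,0],0],[60,[-6,0,0],0],[60,[-4,0,0],0],[60,[-4,0,0],0]]'

```text
t: 3.28
tool_pos: [0.4479, -0.1205, 0.2031]
orientation: [-0.087, -3.138, -0.0]
force: [-7.8, 0.1, 6.4]
opening: 0.0602
```

Call:
apply_moves --deltas '[[60,[-4,0,0],0],[60,[-4,0,0],0],[60,[-6,0,0],0],[60,[-6,0,0],0],[60,[-6,0,0],0]]'

```text
t: 3.9
tool_pos: [0.4738, -0.1219, 0.203]
orientation: [-0.088, -3.138, -0.0]
force: [-7.3, 0.1, 5.6]
opening: 0.0596
```

Call:
apply_moves --deltas '[[60,[-8,0,0],0],[60,[-8,0,0],0],[60,[-6,0,0],0],[60,[-6,0,0],0],[60,[-4,0,0],0]]'

```text
t: 4.53
tool_pos: [0.5059, -0.1237, 0.203]
orientation: [-0.088, -3.139, -0.0]
force: [-8.0, 0.3, 6.1]
opening: 0.0599
```

Run:
```python
from h import *
st()
t=viewer.read_camera('top');s=viewer.read_camera('side')
cv2.imwrite('pics/top2.png',t);cv2.imwrite('pics/side2.png',s)
a=cv2.resize(t[170:370,230:450],None,fx=1.8,fy=1.8,interpolation=2)
b=cv2.resize(s[190:390,200:420],None,fx=1.8,fy=1.8,interpolation=2)
cv2.imwrite('pics/c2.png',np.hstack([a,b]))
```

```text
t 4.53 stand xy mm [ -77.7 -330.4] z 203.0 tool y yaw 86.8 tilt [-0.0017  0.0002] F_s [-8.01 -0.14  6.11] q6 -1.85
```

View pics/c2.png

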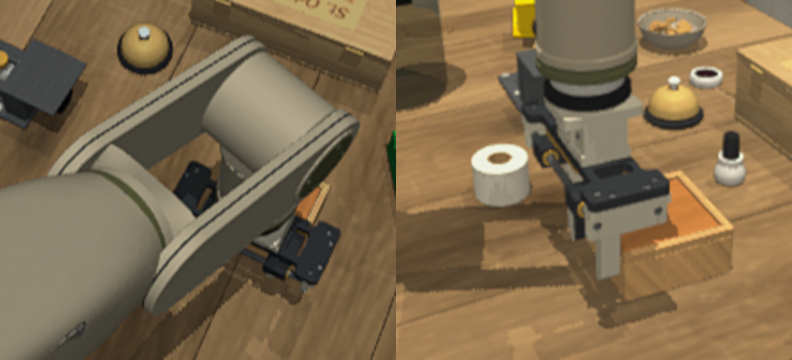

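The box is sliding flat, and its far top edge runs through side-crop (690,176) and (731,229). The fingers show 6 N upward, so something is bearing on the rim. I back off, raise the tool and compare.

Call:
apply_moves --deltas '[[60,[4,0,0],0],[60,[4,0,0],0],[60,[0,0,-9],0],[60,[0,0,0],0],[60,[0,0,0],0]]'

```text
t: 5.25
tool_pos: [0.4982, -0.1233, 0.2121]
orientation: [0.088, 3.139, -0.0]
force: [-0.4, -0.6, 0.3]
opening: 0.0601
```

Run:
```python
from h import *
np.set_printoptions(precision=4,suppress=True)
st()
a=w2s(ray("side",(386.1,317.2),.052));b=w2s(ray("side",(363.3,287.8),.052)); print(a,b,np.linalg.norm(a-b),np.degrees(np.arctan2(*(b-a))))
```

```text
t 5.25 stand xy mm [ -85.4 -330.5] z 212.1 tool y yaw 86.8 tilt [ 0.0009 -0.0003] F_s [-0.34 -0.67  0.3 ] q6 -1.86
[ 0.0404 -0.3861] [ 0.0474 -0.2894] 0.0969478781354186 4.122890758263995
```

Call:
apply_moves --deltas '[[60,[-4,0,0],0],[60,[-4,0,0],0],[60,[-3,0,0],0],[60,[-3,0,0],0],[60,[-3,0,0],0]]'

```text
t: 5.88
tool_pos: [0.5143, -0.1241, 0.2114]
orientation: [-0.087, -3.137, -0.001]
force: [-6.9, 0.3, 6.3]
opening: 0.0601
```

```bash
python3 -c "
from h import *
st()"
```

```text
t 5.88 stand xy mm [ -69.2 -330.3] z 211.4 tool y yaw 86.81 tilt [-0.0033  0.0005] F_s [-6.93 -0.08  6.32] q6 -1.85
```

Call:
apply_moves --deltas '[[60,[-3,0,-0.4],0],[60,[-2,0,-0.3],0],[60,[-1.5,0,0],0],[60,[0,0,0],0]]'

```text
t: 6.38
tool_pos: [0.5214, -0.1245, 0.2122]
orientation: [-0.088, -3.14, -0.0]
force: [-2.9, 0.5, -0.6]
opening: 0.0597
```

```bash
python3 -c "
from h import *
st()"
```

```text
t 6.38 stand xy mm [ -62.1 -330.2] z 212.2 tool y yaw 86.81 tilt [-0.0004  0.0002] F_s [-2.88  0.34 -0.6 ] q6 -1.85
```

Call:
apply_moves --deltas '[[60,[15,0,0],0],[60,[5,0,-45],0],[60,[0,0,-45],0.15],[60,[0,0,0],0.178],[60,[0,0,0],0.178]]'

```text
t: 7.0
tool_pos: [0.5023, -0.1237, 0.3044]
orientation: [0.878, 3.012, -0.0]
force: [-1.3, -0.1, -0.5]
opening: 0.06
```

Call:
apply_moves --deltas '[[60,[0,0,0],0.178],[60,[0,0,0],0.178],[60,[0,0,0],0.178],[60,[0,0,0],0.178],[60,[0,0,0],0.178]]'

```text
t: 7.62
tool_pos: [0.502, -0.1236, 0.3033]
orientation: [2.091, 2.342, 0.002]
force: [-0.1, 0.1, 0.6]
opening: 0.0595
```

Call:
apply_moves --deltas '[[60,[-50,0,0],0.178],[60,[-50,0,0],0],[60,[0,40,0],0],[60,[0,40,0],0],[60,[0,0,0],0]]'

```text
t: 8.25
tool_pos: [0.5863, -0.228, 0.3024]
orientation: [2.284, 2.154, 0.002]
force: [-0.5, -0.7, 0.4]
opening: 0.0599
```

Run:
```python
from h import *
st()
t=viewer.read_camera('top');s=viewer.read_camera('side')
cv2.imwrite('pics/top3.png',t);cv2.imwrite('pics/side3.png',s)
a=cv2.resize(t[200:350,280:430],None,fx=8/3,fy=8/3,interpolation=2)
b=cv2.resize(s[240:390,260:410],None,fx=8/3,fy=8/3,interpolation=2)
cv2.imwrite('pics/c3.png',np.hstack([a,b]))
```

```text
t 8.25 stand xy mm [   8.8 -429.7] z 302.4 tool y yaw -3.35 tilt [ 0.0019 -0.0004] F_s [-0.45 -0.71  0.4 ] q6 -0.39
```

View pics/c3.png

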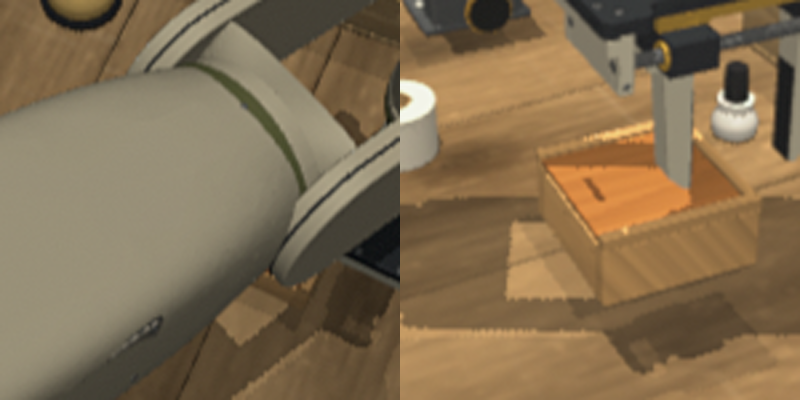

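The side crop shows the box's top corners at (540,155), (602,243) and (757,197). The finger is above it and clear. I measure the box against the stand in this same view.

Run:
```python
from h import *
np.set_printoptions(precision=4,suppress=True)
P=[w2s(ray("side",((x-400)*3/8+259.6,y*3/8+239.6),.052)) for x,y in [(540,155),(602,243),(757,197)]]
P=np.array(P);print(P)
d=P[2]-P[1];e=P[0]-P[1];print(np.linalg.norm(d),np.degrees(np.arctan2(d[1],d[0])),np.linalg.norm(e),np.degrees(np.arctan2(e[1],e[0]))-90)
print('centre',(P[0]+P[2])/2)
print('pad side',w2s([.6043,.1737]),'hood front mid side',w2s([.6012,.1546]),'plate front mid side',w2s([.60385,.19965]))
```

```text
[[-0.0506 -0.2822]
 [-0.0516 -0.386 ]
 [ 0.0569 -0.3818]]
0.10863792029036148 2.2430248770500523 0.10377306020626491 -0.5682357629217591
centre [ 0.0032 -0.332 ]
pad side [ 0.0029 -0.0277] hood front mid side [ 0.001  -0.0469] plate front mid side [ 0.001  -0.0018]
```

Call:
apply_moves --deltas '[[60,[0,-8.3,45],-0.001],[60,[0,0,40],0],[60,[0,0,5],0],[60,[0,0,0],0],[60,[6,0,0],0]]'

```text
t: 8.98
tool_pos: [0.5773, -0.2218, 0.2152]
orientation: [2.283, 2.153, 0.002]
force: [0.4, 0.3, -0.1]
opening: 0.0603
```

```bash
python3 -c "
from h import *
st()"
```

```text
t 8.97 stand xy mm [  -0.6 -424.1] z 215.2 tool y yaw -3.36 tilt [ 0.0037 -0.0019] F_s [ 0.38  0.33 -0.1 ] q6 -0.39
```

Call:
apply_moves --deltas '[[60,[6,0,0],0],[60,[6,0,0],0],[60,[6,0,0],0],[60,[4,0,0],0],[60,[4,0,0],0]]'

```text
t: 9.6
tool_pos: [0.5778, -0.195, 0.2123]
orientation: [-2.285, -2.156, 0.0]
force: [0.3, -0.6, -1.0]
opening: 0.0601
```

Call:
apply_moves --deltas '[[60,[4,0,0],0],[60,[4,0,0],0],[60,[6,0,0],0],[60,[8,0,0],0],[60,[8,0,0],0]]'

```text
t: 10.22
tool_pos: [0.5796, -0.1648, 0.2124]
orientation: [-2.285, -2.156, 0.0]
force: [0.4, -3.1, -1.4]
opening: 0.0597
```

```bash
python3 -c "
from h import *
st()"
```

```text
t 10.22 stand xy mm [  -1.7 -367. ] z 212.4 tool y yaw -3.32 tilt [-0.0001  0.    ] F_s [ 0.56 -3.05 -1.43] q6 -0.3
```

Call:
apply_moves --deltas '[[60,[8,0,0],0.0015],[60,[8,0,0],0],[60,[8,0,0],0],[60,[8,0,0],0],[60,[8,0,0],0]]'

```text
t: 10.85
tool_pos: [0.582, -0.1248, 0.2124]
orientation: [-2.286, -2.154, 0.0]
force: [0.7, -2.5, -1.6]
opening: 0.06
```

Call:
apply_moves --deltas '[[60,[10,0,0],0],[60,[10,0,0],0],[60,[10,0,0],0],[60,[10,0,0],0],[60,[10,0,0],0]]'

```text
t: 11.48
tool_pos: [0.5849, -0.0748, 0.2124]
orientation: [-2.286, -2.154, 0.0]
force: [-0.3, -2.6, -1.1]
opening: 0.0599
```

Run:
```python
from h import *
st()
s=viewer.read_camera('side')
cv2.imwrite('pics/side4.png',s)
cv2.imwrite('pics/c4.png',cv2.resize(s[190:370,220:400],None,fx=3.3,fy=3.3,interpolation=2))
```

```text
t 11.47 stand xy mm [  -1.6 -276.8] z 212.4 tool y yaw -3.41 tilt [-0.0001  0.    ] F_s [-0.12 -2.58 -1.1 ] q6 -0.15
```

View pics/c4.png

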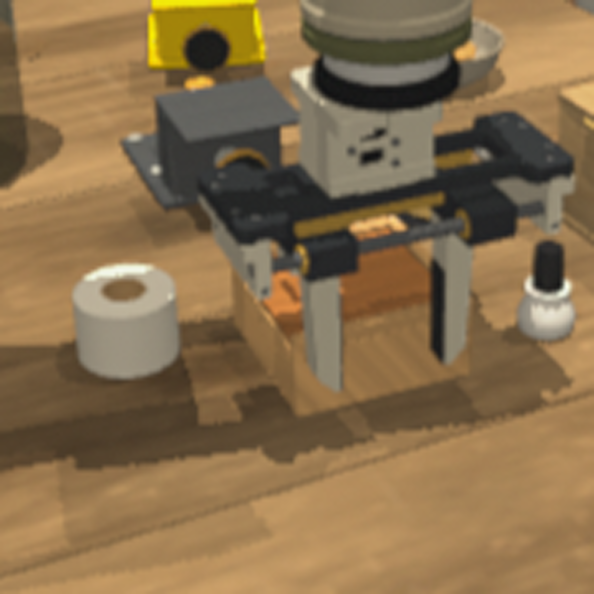

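Both fingers sit flat on the box's rear face. The roll and stopper stand clear on either side. I carry on.

Call:
apply_moves --deltas '[[60,[10,0,0],0],[60,[10,0,0],0],[60,[10,0,0],0],[60,[10,0,0],0],[60,[10,0,0],0]]'

```text
t: 12.15
tool_pos: [0.588, -0.0249, 0.2125]
orientation: [2.286, 2.154, 0.0]
force: [-1.1, -2.9, 0.2]
opening: 0.06
```

Call:
apply_moves --deltas '[[60,[10,0,0],0],[60,[10,0,0],0],[60,[10,0,0],0],[60,[10,0,0],0],[60,[6,0,0],0]]'

```text
t: 12.78
tool_pos: [0.5907, 0.021, 0.2125]
orientation: [2.286, 2.155, 0.0]
force: [-0.5, -4.8, 1.5]
opening: 0.0598
```

Call:
apply_moves --deltas '[[60,[2,0,0],0],[60,[2,0,0],0],[60,[1,0,0],0],[60,[1,0,0],0],[60,[0,0,0],0]]'

```text
t: 13.4
tool_pos: [0.5911, 0.0262, 0.2125]
orientation: [2.287, 2.154, 0.0]
force: [-0.2, -4.3, 2.1]
opening: 0.0604
```

Run:
```python
from h import *
st()
s=viewer.read_camera('side')
cv2.imwrite('pics/side5.png',s)
cv2.imwrite('pics/c5.png',cv2.resize(s[190:330,230:370],None,fx=4,fy=4,interpolation=2))
```

```text
t 13.4 stand xy mm [  -1.5 -175.7] z 212.5 tool y yaw -3.42 tilt [ 0.0002 -0.    ] F_s [ 0.09 -4.29  2.06] q6 0.02
```

View pics/c5.png

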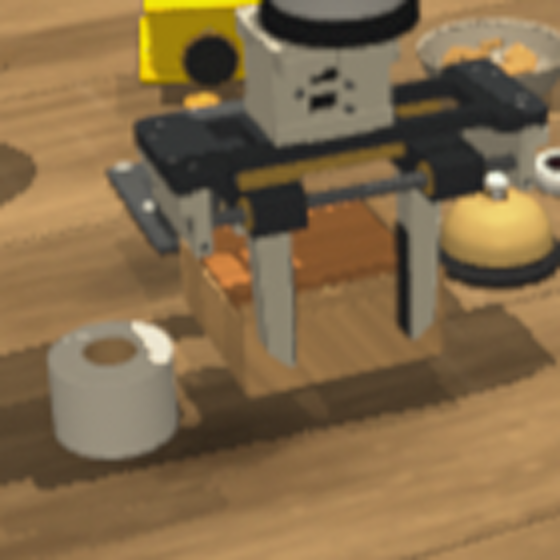

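Run:
```python
from h import *
np.set_printoptions(precision=4,suppress=True)
a=w2s(ray("side",(250/4+229.6,392/4+189.6),0));b=w2s(ray("side",(440/4+229.6,352/4+189.6),0)); print(a,b,(a+b)/2)
```

```text
[-0.0465 -0.1568] [ 0.0588 -0.1601] [ 0.0062 -0.1584]
```

Call:
apply_moves --deltas '[[60,[2,0,0],0],[60,[2,0,0],0],[60,[2,0,0],0],[60,[2,0,0],0],[60,[2,0,0],0]]'

```text
t: 14.08
tool_pos: [0.5917, 0.0362, 0.2126]
orientation: [2.286, 2.154, 0.0]
force: [-0.3, -6.3, 2.3]
opening: 0.0602
```

```bash
python3 -c "
from h import *
st()"
```

```text
t 14.07 stand xy mm [  -1.5 -165.7] z 212.6 tool y yaw -3.42 tilt [ 0.0002 -0.0002] F_s [ 0.09 -6.33  2.26] q6 0.03
```

Call:
apply_moves --deltas '[[60,[2,0,0],0],[60,[2,0,0],0],[60,[2,0,0],0],[60,[1,0,0],0],[60,[1,0,0],0]]'

```text
t: 14.7
tool_pos: [0.5921, 0.0442, 0.2125]
orientation: [2.286, 2.154, -0.0]
force: [-0.8, -5.1, 2.0]
opening: 0.0604
```

```bash
python3 -c "
from h import *
st()"
```

```text
t 14.7 stand xy mm [  -1.5 -157.7] z 212.5 tool y yaw -3.41 tilt [ 0.0001 -0.0002] F_s [-0.52 -5.14  1.97] q6 0.05
```

Call:
apply_moves --deltas '[[60,[1,0,0],0],[60,[1,0,0],0],[60,[1,0,0],0],[60,[1,0,0],0],[60,[0,0,0],0]]'

```text
t: 15.32
tool_pos: [0.5924, 0.0483, 0.2125]
orientation: [2.287, 2.154, 0.0]
force: [0.6, -5.1, 2.4]
opening: 0.0605
```

Call:
apply_moves --deltas '[[60,[1,0,0],0],[60,[1,0,0],0],[60,[1,0,0],0],[60,[0,0,0],0]]'

```text
t: 15.82
tool_pos: [0.5925, 0.0508, 0.2125]
orientation: [2.286, 2.154, -0.001]
force: [-0.3, -7.4, 2.0]
opening: 0.06
```

Call:
apply_moves --deltas '[[60,[1,0,0],0],[60,[0,0,0],0]]'

```text
t: 16.08
tool_pos: [0.5926, 0.0515, 0.2125]
orientation: [2.286, 2.153, -0.002]
force: [-1.0, -9.0, 3.2]
opening: 0.0598
```

Call:
apply_moves --deltas '[[60,[1,0,0],0],[60,[0,0,0],0]]'

```text
t: 16.32
tool_pos: [0.5926, 0.0523, 0.2125]
orientation: [2.286, 2.153, -0.002]
force: [-0.4, -10.0, 3.1]
opening: 0.0596
```

```bash
python3 -c "
from h import *
st()"
```

```text
t 16.32 stand xy mm [  -1.5 -149.6] z 212.5 tool y yaw -3.43 tilt [-0.0001 -0.0017] F_s [  0.2  -10.04   3.07] q6 0.06
```

Call:
apply_moves --deltas '[[60,[1,0,0],0],[60,[1,0,0],0],[60,[1,0,0],0],[60,[0,0,0],0]]'

```text
t: 16.82
tool_pos: [0.5928, 0.0547, 0.2126]
orientation: [2.286, 2.152, -0.003]
force: [-2.0, -13.8, 4.2]
opening: 0.0603
```

```bash
python3 -c "
from h import *
st()"
```

```text
t 16.82 stand xy mm [  -1.5 -147.1] z 212.6 tool y yaw -3.45 tilt [-0.0003 -0.0028] F_s [ -1.19 -13.94   4.18] q6 0.07
```

Call:
apply_moves --deltas '[[60,[0.7,0,0],0],[60,[0.8,0,0],0],[60,[0,0,0],0],[60,[0,0,0],0]]'

```text
t: 17.32
tool_pos: [0.5929, 0.0558, 0.2126]
orientation: [2.286, 2.152, -0.004]
force: [-2.3, -15.9, 5.8]
opening: 0.0601
```

```bash
python3 -c "
from h import *
st()"
```

```text
t 17.32 stand xy mm [  -1.5 -146.1] z 212.6 tool y yaw -3.46 tilt [-0.0004 -0.0035] F_s [ -1.31 -15.98   5.82] q6 0.07
```

Call:
apply_moves --deltas '[[60,[0,0,0],0],[60,[0,0,0],0],[60,[0,0,0],0],[60,[0,0,0],0],[60,[0,0,0],0]]'

```text
t: 17.95
tool_pos: [0.5929, 0.0558, 0.2126]
orientation: [2.286, 2.152, -0.004]
force: [-2.5, -16.2, 5.2]
opening: 0.0601
```

Call:
apply_moves --deltas '[[60,[0,0,0],0],[60,[0,0,0],0],[60,[0,0,0],0],[60,[0,0,0],0],[60,[0,0,0],0]]'

```text
t: 18.58
tool_pos: [0.5929, 0.0558, 0.2125]
orientation: [2.286, 2.152, -0.004]
force: [-2.8, -16.1, 4.7]
opening: 0.0599
```

Call:
apply_moves --deltas '[[60,[0,0,0],0],[60,[0,0,0],0],[60,[0,0,0],0],[60,[0,0,0],0],[60,[0,0,0],0]]'

```text
t: 19.2
tool_pos: [0.5929, 0.0558, 0.2126]
orientation: [2.286, 2.152, -0.004]
force: [-2.4, -15.4, 3.5]
opening: 0.06
```

Call:
apply_moves --deltas '[[60,[0,0,0],0],[60,[0,0,0],0],[60,[0,0,0],0],[60,[0,0,0],0],[60,[0,0,0],0]]'

```text
t: 19.82
tool_pos: [0.5929, 0.0558, 0.2126]
orientation: [2.286, 2.152, -0.004]
force: [-2.9, -16.2, 4.3]
opening: 0.0601
```

Run:
```python
from h import *
st()
s=viewer.read_camera('side')
cv2.imwrite('pics/side6.png',s)
cv2.imwrite('pics/c6.png',cv2.resize(s[180:320,230:370],None,fx=4,fy=4,interpolation=2))
```

```text
t 19.82 stand xy mm [  -1.5 -146.1] z 212.6 tool y yaw -3.46 tilt [-0.0004 -0.0035] F_s [ -1.94 -16.35   4.27] q6 0.07
```

View pics/c6.png

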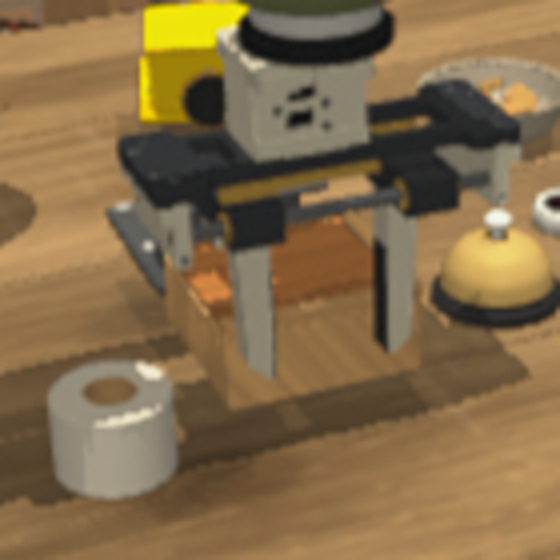

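Held 2.5 s at a steady 16 N wrist force, less about 6 N drag, which leaves about 10 N on the pad. The box is square and clear of the roll and bell. I retract slowly.

Call:
apply_moves --deltas '[[60,[-0.5,0,0],0],[60,[-0.5,0,0],0]]'

```text
t: 20.12
tool_pos: [0.5928, 0.0555, 0.2126]
orientation: [2.286, 2.153, -0.002]
force: [-1.4, -10.1, 3.4]
opening: 0.0598
```

Call:
apply_moves --deltas '[[60,[-0.5,0,0],0],[60,[-0.5,0,0],0]]'

```text
t: 20.38
tool_pos: [0.5928, 0.0549, 0.2125]
orientation: [2.286, 2.153, -0.001]
force: [-1.3, -9.5, 3.2]
opening: 0.06
```

Call:
apply_moves --deltas '[[60,[-1,0,0],0],[60,[-1,0,0],0],[60,[-1,0,0],0],[60,[-1,0,0],0]]'

```text
t: 20.88
tool_pos: [0.5926, 0.0519, 0.2125]
orientation: [-2.287, -2.154, -0.001]
force: [0.0, -3.4, 2.6]
opening: 0.06
```

Call:
apply_moves --deltas '[[60,[-3,0,0],0],[60,[-10,0,0],0],[60,[-30,0,0],0],[60,[-40,0,0],0],[60,[-40,0,-10],0]]'

```text
t: 21.5
tool_pos: [0.5843, -0.072, 0.2213]
orientation: [-2.284, -2.154, 0.002]
force: [0.5, 0.1, -0.1]
opening: 0.06
```

Call:
apply_moves --deltas '[[60,[-40,0,-45],0],[60,[-20,0,-55],0],[60,[-50,0,-30],0],[60,[-60,0,0],0],[60,[-60,0,0],0]]'

```text
t: 22.12
tool_pos: [0.5712, -0.3024, 0.3532]
orientation: [2.285, 2.154, 0.001]
force: [1.0, 0.3, -0.8]
opening: 0.0601
```

Run:
```python
from h import *
st()
t=viewer.read_camera('top');s=viewer.read_camera('side')
cv2.imwrite('pics/top7.png',t);cv2.imwrite('pics/side7.png',s)
a=cv2.resize(t[170:310,205:345],None,fx=20/7,fy=20/7,interpolation=2)
b=cv2.resize(s[180:320,240:380],None,fx=20/7,fy=20/7,interpolation=2)
cv2.imwrite('pics/c7.png',np.hstack([a,b]))
```

```text
t 22.12 stand xy mm [  -1.9 -504.9] z 353.2 tool y yaw -3.37 tilt [ 0.0014 -0.0002] F_s [ 1.02  0.32 -0.84] q6 -0.51
```

View pics/c7.png

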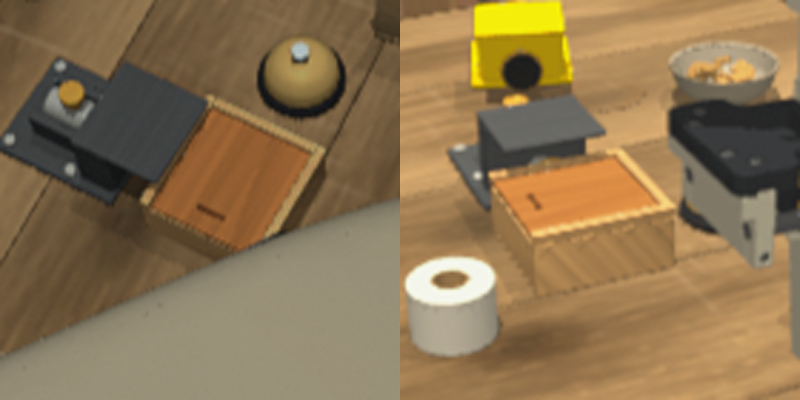

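The box stands square with its edge under the hood, flat, with the bell and roll undisturbed. The force figures on backing off suggest the press was nearer 12 N than 10, so I check the geometry before deciding on a corrective press.

Run:
```python
from h import *
np.set_printoptions(precision=4,suppress=True)
k=7/20
P=np.array([w2s(ray("side",((x-400)*k+239.6,y*k+179.6),.052)) for x,y in [(492,182),(532,236),(674,207),(620,150)]])
Q=np.array([w2s(ray("top",(x*k+204.6,y*k+169.6),.052)) for x,y in [(324,150),(210,97)]])
print(P,P.mean(0),Q)
for a,b in [(P[1],P[2]),(P[0],P[3])]: print(np.linalg.norm(b-a),np.degrees(np.arctan2(*(b-a)[::-1])))
for a,b in [(P[1],P[0]),(P[2],P[3]),(Q[0],Q[1])]: print(np.linalg.norm(b-a),np.degrees(np.arctan2(*(b-a)[::-1]))-90)
print('roll',w2s(ray("side",((452-400)*k+239.6,280*k+179.6),.042)),w2s([.4764,.0473]),'bell',w2s(ray("top",(300*k+204.6,50*k+169.6),.052)),w2s([.7231,.1145]))
```

```text
[[-0.0522 -0.0466]
 [-0.0515 -0.1398]
 [ 0.0579 -0.1409]
 [ 0.0582 -0.0347]] [ 0.0031 -0.0905] [[ 0.0536 -0.1403]
 [ 0.0537 -0.035 ]]
0.10950031162288303 -0.6205070764914281
0.11108113148063618 6.186730192226794
0.09313014958780032 0.3933056725717421
0.10628534916334582 -0.1622695009204307
0.10531040868782544 -0.060610224383225386
roll [-0.1164 -0.1589] [-0.1172 -0.1614] bell [ 0.1267 -0.0791] [ 0.125  -0.0797]
```

Centring agrees within about 1 mm (box against pad in the same view), it is square within 0.5°, and the roll and bell have not moved. Unloading gave a pad force of about 12 N, so I press again slightly softer to get nearer 10 N.

Call:
apply_moves --deltas '[[60,[60,0,0],0],[60,[60,0,0],0],[60,[50,0,30],0],[60,[20,0,55],0],[60,[40,0,45],0]]'

```text
t: 22.85
tool_pos: [0.5845, -0.0701, 0.2206]
orientation: [-2.286, -2.154, 0.0]
force: [0.1, 0.5, -0.0]
opening: 0.0601
```

Call:
apply_moves --deltas '[[60,[40,0,10],0],[60,[40,0,0],0],[60,[20,0,0],0],[60,[6,0,0],0],[60,[0,0,0],0]]'

```text
t: 23.48
tool_pos: [0.5916, 0.0344, 0.2127]
orientation: [2.286, 2.154, 0.0]
force: [-0.3, -0.4, 0.1]
opening: 0.0602
```

```bash
python3 -c "
from h import *
st()"
```

```text
t 23.48 stand xy mm [  -1.4 -167.5] z 212.7 tool y yaw -3.4 tilt [ 0.0005 -0.0003] F_s [-0.26 -0.45  0.1 ] q6 0.03
```

Call:
apply_moves --deltas '[[60,[6,0,0],0],[60,[4,0,0],0],[60,[2,0,0],0],[60,[2,0,0],0],[60,[0,0,0],0]]'

```text
t: 24.1
tool_pos: [0.5923, 0.0489, 0.2124]
orientation: [-2.286, -2.155, 0.0]
force: [-0.5, -0.4, 0.8]
opening: 0.0603
```

Call:
apply_moves --deltas '[[60,[1,0,0],0],[60,[1,0,0],0],[60,[0,0,0],0]]'

```text
t: 24.48
tool_pos: [0.5925, 0.0502, 0.2124]
orientation: [2.286, 2.153, -0.001]
force: [0.8, -5.6, -0.9]
opening: 0.0603
```

Call:
apply_moves --deltas '[[60,[1,0,0],0],[60,[1,0,0],0],[60,[0,0,0],0]]'

```text
t: 24.85
tool_pos: [0.5927, 0.0518, 0.2125]
orientation: [2.286, 2.153, -0.002]
force: [1.1, -6.8, 0.6]
opening: 0.0601
```

Call:
apply_moves --deltas '[[60,[1,0,0],0],[60,[1,0,0],0],[60,[1,0,0],0],[60,[0,0,0],0]]'

```text
t: 25.35
tool_pos: [0.5928, 0.0542, 0.2124]
orientation: [2.286, 2.152, -0.003]
force: [-0.2, -11.1, 1.2]
opening: 0.0597
```

```bash
python3 -c "
from h import *
st()"
```

```text
t 25.35 stand xy mm [  -1.4 -147.7] z 212.4 tool y yaw -3.45 tilt [-0.0002 -0.0029] F_s [  0.49 -11.05   1.17] q6 0.07
```

Call:
apply_moves --deltas '[[60,[0.6,0,0],0],[60,[0,0,0],0],[60,[0,0,0],0],[60,[0,0,0],0],[60,[0,0,0],0]]'

```text
t: 25.98
tool_pos: [0.5928, 0.0546, 0.2124]
orientation: [2.286, 2.152, -0.004]
force: [-1.1, -11.0, 0.4]
opening: 0.0595
```

Call:
apply_moves --deltas '[[60,[0,0,0],0],[60,[0,0,0],0],[60,[0,0,0],0],[60,[0,0,0],0],[60,[0,0,0],0]]'

```text
t: 26.6
tool_pos: [0.5929, 0.0546, 0.2125]
orientation: [2.286, 2.152, -0.004]
force: [-0.6, -12.3, -0.3]
opening: 0.0604
```

Call:
apply_moves --deltas '[[60,[0,0,0],0],[60,[0,0,0],0],[60,[0,0,0],0],[60,[0,0,0],0],[60,[0,0,0],0]]'

```text
t: 27.22
tool_pos: [0.5929, 0.0546, 0.2125]
orientation: [2.286, 2.152, -0.004]
force: [-0.8, -12.7, 0.8]
opening: 0.0599
```

Call:
apply_moves --deltas '[[60,[0,0,0],0],[60,[0,0,0],0],[60,[0,0,0],0],[60,[0,0,0],0],[60,[0,0,0],0]]'

```text
t: 27.85
tool_pos: [0.5928, 0.0546, 0.2124]
orientation: [2.286, 2.152, -0.004]
force: [-1.6, -11.6, 0.6]
opening: 0.0602
```

Call:
apply_moves --deltas '[[60,[-1,0,0],0],[60,[-1,0,0],0],[60,[0,0,0],0]]'

```text
t: 28.22
tool_pos: [0.5928, 0.0532, 0.2125]
orientation: [2.286, 2.153, -0.002]
force: [-0.5, -7.4, -0.0]
opening: 0.0596
```

Call:
apply_moves --deltas '[[60,[-1,0,0],0],[60,[-1,0,0],0],[60,[0,0,0],0]]'

```text
t: 28.6
tool_pos: [0.5926, 0.0518, 0.2124]
orientation: [2.287, 2.153, -0.001]
force: [-0.4, -7.0, -0.4]
opening: 0.06
```

Call:
apply_moves --deltas '[[60,[-1,0,0],0],[60,[-1,0,0],0],[60,[-1,0,0],0],[60,[-2,0,0],0],[60,[-10,0,0],0]]'

```text
t: 29.22
tool_pos: [0.5916, 0.0376, 0.2125]
orientation: [-2.285, -2.156, -0.0]
force: [0.1, -0.2, 0.1]
opening: 0.0602
```

Call:
apply_moves --deltas '[[60,[-30,0,0],0],[60,[-40,0,0],0],[60,[-40,0,-20],0],[60,[-40,0,-50],0],[60,[-40,0,-50],0]]'

```text
t: 29.85
tool_pos: [0.5798, -0.152, 0.3309]
orientation: [-2.286, -2.154, 0.001]
force: [1.4, -0.3, -0.5]
opening: 0.0598
```

Call:
apply_moves --deltas '[[60,[-40,0,-40],0],[60,[-60,0,0],0],[60,[-60,0,0],0],[60,[0,0,0],0],[60,[0,0,0],0]]'

```text
t: 30.48
tool_pos: [0.5706, -0.3104, 0.3697]
orientation: [-2.287, -2.153, -0.0]
force: [-0.0, -0.6, -1.2]
opening: 0.0602
```

Run:
```python
from h import *
st()
t=viewer.read_camera('top');s=viewer.read_camera('side')
cv2.imwrite('pics/top8.png',t);cv2.imwrite('pics/side8.png',s)
a=cv2.resize(t[170:310,205:345],None,fx=20/7,fy=20/7,interpolation=2)
b=cv2.resize(s[180:320,240:380],None,fx=20/7,fy=20/7,interpolation=2)
cv2.imwrite('pics/c8.png',np.hstack([a,b]))
```

```text
t 30.48 stand xy mm [  -2. -513.] z 369.7 tool y yaw -3.47 tilt [-0.0004  0.0008] F_s [ 0.01 -0.56 -1.24] q6 -0.52
```

View pics/c8.png

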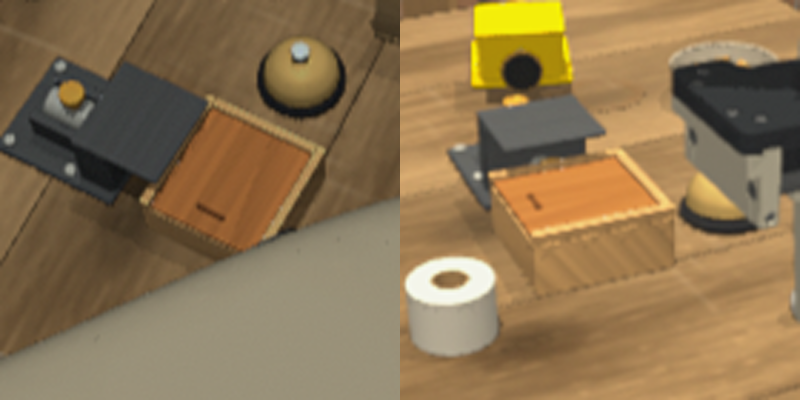

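The box is square and flat in front of the pad, with the obstacles in place and the robot clear.

```bash
python3 -c "
from plant import order
print(order.close_job())"
```

```text
the job is handed in; nothing more can be done
None
```

I pushed the pine box sideways into the lane, then up the lane to the dark steel stand, and pressed it against the stamp pad. The job is handed in at about 30 s, and no verdict is reported.

- **Two presses:** I pressed twice, each for over 2 s. The first press showed 16 N at the wrist, and I first put it at about 10 N on the pad. The readings while backing off suggested more like 12 N, so I pressed again with about 12 N at the wrist.
- **Pad force:** I put the second press at 9 to 10 N on the pad. This is worked out from the wrist force, drag and travel, not measured directly. My drag estimates disagreed, from about 2 to 6 N, so the figure is uncertain by about 2 N. The wrist force never read above about 17 N, so by my readings the pad stayed under the 20 N limit.
- **Box position:** Measured after the first press, the box was square within about 0.5° and centred on the pad within about 1 to 2 mm. One back edge partly hidden by the hood read 6° off, which I put down to a bad pixel pick. After the second press I checked by eye only, and the box looked unchanged and flat.
- **Obstacles:** The bell and label roll measured within camera error of where they started. The stopper was last seen clear of the box and standing upright partway up the lane; I did not measure it again.
- **Robot:** It ended clear of everything.

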